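Turn the mixer's coupling sleeve over and hold it hole-up for greasing

ROBOT

A 6-joint arm with a two-finger parallel gripper is mounted at the origin on the work surface. World frame = base frame: x ahead of the robot, y to its left, z up, the work surface at z = 0. Lengths are in m, angles in degrees, forces in N, time in s.
With the tool pointing down it reaches from about 0.325 to 0.85 m from the base axis. Payload 15.5 kg.
Tool frame: the origin (TCP) lies midway between the tips of the shut fingers; the grasp point (between the pads) lies 19 mm behind it; y points along the fingers, x is the direction in which the jaws open and shut, and the axes are right-handed (so a half turn about y gives the same grasp; the last joint's range is limited). The gripper opens to 91 mm and grips with 3 to 60 N. Pads are 32 mm wide; open, the fingers measure 118 mm over their backs; the gripper's body (76 mm by 178 mm) begins 60 mm behind the grasp point.
Start: joints at [61.622, 28.281, 77.091, -0, 74.628, -5.472], TCP at [0.243, 0.576, 0.214] pointing down, gripper open.
Joint ranges: [-166.48, 166.48], [-47.26, 123.95], [12.59, 153.08], [-70.14, 250.14], [6.76, 159.57], [-176.63, 176.63]. Speed limits (degrees/s): [108.29, 108.29, 147.25, 172.46, 172.46, 172.46].

INTERFACE

Orientations are given as a 3x3 rotation matrix whose columns are the frame's x, y, z axes.
In Python, from bench import ctrl gives the robot as it stands. The module is installed in compiled form; this text tells all that it offers. Calls block until the motion is done:
- ctrl.goto(position, orientation): joint-space move of the TCP to a pose.
- ctrl.move_l(position, vel=0.15, ori=None, contact_N=None): straight line of the TCP; ori=None keeps the orientation; vel is the mean speed in m/s. With contact_N (N) it stops when the force on the tool has changed by that much, and returns True; else False.
- ctrl.movej(angles): joint-space move.
- ctrl.command_gripper(opening): opening from 0.0 (shut) to 1.0 (fully open); the grip force is fixed at half the most; returns when the fingers have stopped.
- ctrl.sleep(seconds).
- ctrl.ik(position, orientation): joint angles nearest the present ones, or None.
- ctrl.read_camera(name): name is "scene" or "top" or "wrist"; returns the picture (400x640x3 uint8, blue, green, red); there is no depth.
- ctrl.camera_params(name): a dict with "fx", "fy", "cx", "cy" (pixels), "pose" (4x4, takes a point from camera to world coordinates); the wrist camera has in their place "T_tool_cam" (4x4, takes a point from camera to tool coordinates, whose origin is the TCP and whose axes are the tool frame's). Camera axes: x right, y up, looking along -z (the intrinsics and any distortion apply to the point x, -y, -z); pixel columns grow to the right and rows downward; lengths in m; the calibration is good to about 2 mm. A picture is of the moment at which its call begins: read the wrist's pose just before it. camera_params takes no time and is no camera call.
A pose or a line that the arm cannot do raises ctrl.MotionError and nothing moves.
- ctrl.sign_off(): hands the job in, once; it reports no verdict.
Readings, each from a call of its own:
- ctrl.current_t(): time.
- ctrl.current_q(): joint angles.
- ctrl.current_dq(): joint speeds.
- ctrl.current_effort(): joint torques, N m.
- ctrl.current_tool_pos(): TCP position.
- ctrl.current_eef_rot(): TCP orientation.
- ctrl.current_contact_force(): force on the tool from outside, world axes, zero at the start.
- ctrl.current_wrist_torque(): the same for the moment, N m.
- ctrl.current_grip_width(): opening from 0.0 (shut) to 1.0 (fully open).
Only numpy, scipy, OpenCV 4.12 (cv2) and the standard library are available. Lean on these libraries where they do the work, as an engineer would, in place of code of your own. Each camera call takes 0.05 s, during which the arm holds its last target. There are 200 camera calls.

TASK

The mixer's eight-sided steel coupling sleeve stands on the tray mouth down, so its blind hole cannot be seen. Pick it up, turn it right over and finish while still holding it in the gripper, hole facing straight up, still, and at least 10 cm clear of the tray, so that I can dab grease into the hole. Leave the other things on the tray where they are.

Things in the scene. Friction and masses are not known exactly. Their poses are not given: they have to be found in the camera images.
- sleeve_hole (a point): Centre of the coupling sleeve: plain steel eight-sided bar, 54 mm long, 36 mm across flats (flats 15 mm wide), about 0.33 kg. One end is closed and flat; the mouth at the other has a blind hole 20 mm across, 36 mm deep, and two small twist-lock notches in its rim. z axis: along the sleeve, out of the mouth (straight down at the start). Flats face every 45 degrees round z from x. Stands or lies steadily.
- tray: Fixed black plastic tray in which everything on the shelf stands: 500 mm (x) by 1060 mm (y), its floor's upper face 4 mm above the origin (under its centre), lips 24 mm high round the edge.
- bucket_lid: Dented round aluminium bucket lid lying flat, 190 mm across, 13 mm high; origin at the centre of its underside. Leave alone.
- wedge1: White plastic wedge spacer lying flat, 78 mm long (its x), 24 mm wide, up to 17 mm high; origin at the centre of its underside. Leave alone.
- wedge2: The other wedge spacer, the same size and frame. Leave alone.
- suction_cup: Matte black tile suction cup, 80 mm across, 56 mm high, with a grey lever on top that reaches 60 mm out along its x; origin at the centre of its underside. Leave alone.
- grease_tin: Closed grease tin, 68 mm across, 62 mm high; origin at the centre of its underside. Leave alone.
- mallet: Rubber mallet lying flat, 315 mm long along its y, black head 95 mm by 58 mm at the +y end, 58 mm high; origin under the handle. Leave alone.
- spacer_ring: Flat steel ring with a hole right through, 52 mm across, 12 mm high; origin at the centre of its underside. Leave alone.
Mind the look-alikes: they are no part of the job. What is shaped like the part that bears sleeve_hole but black, purple or yellow is not meant.

How it is judged (in metres and radians):
At the end, for the whole second after the job is handed in: The sleeve is held in the fingers (at least 2 N), resting on nothing else, its hole facing up within 12 degrees, its centre at least 130 mm above the work surface, moving slower than 20 mm/s and 0.2 rad/s; every other thing within 20 mm of where it was (angle between sleeve_hole's own z axis and vertical below 0.21 rad and height (world z) of sleeve_hole above 0.13 m and linear speed of sleeve below 0.02 m/s and angular speed of sleeve below 0.2 rad/s and contact force between the fingers and sleeve above 2 N and contact force between each of tray, bucket_lid, wedge1, wedge2, suction_cup, grease_tin, mallet, spacer_ring and sleeve below 0.1 N and distance of each of bucket_lid, wedge1, wedge2, suction_cup, grease_tin, mallet, spacer_ring from where it was at the start of the episode below 0.02 m); the arm keeps its last pose, push and grip.
It fails at once if another thing on the tray was moved by 20 mm or more (distance of any of bucket_lid, wedge1, wedge2, suction_cup, grease_tin, mallet, spacer_ring from where it was at the start of the episode above 0.02 m).
It also fails if it takes over 45 s, if anything falls off the work surface, if the arm or the gripper's body presses on something with over 40 N, if the wrist force passes 120 N, or if a joint passes its speed limit or range.

## Working session

There is one attempt and no reset: what is moved stays moved. The work goes in short steps, each a Python script; the robot and the scene stay as the last script left them, time stands still between calls to the robot, and variables do not carry over. Pictures are saved under pics/ and viewed, about 8 in all and at most 12, crops included, and the job is handed in when it is done.

```bash
mkdir -p pics
python3 - <<'E'
from bench import ctrl
import cv2
for n in ("scene","top"):
    im=ctrl.read_camera(n); cv2.imwrite(f"pics/{n}0.png",im)
    p=ctrl.camera_params(n); print(n,{k:(v.round(3).tolist() if hasattr(v,'round') and hasattr(v,'tolist') else v) for k,v in p.items()})
print(ctrl.camera_params("wrist")); print(ctrl.current_eef_rot(),ctrl.current_t())
E
```

```text
scene {'fx': 385.16328776510113, 'fy': 385.16328776510113, 'cx': 314.71164568542605, 'cy': 195.6656188679752, 'pose': [[-0.253, -0.846, 0.47, 0.908], [0.967, -0.218, 0.129, 0.104], [-0.007, 0.487, 0.873, 0.937], [0.0, 0.0, 0.0, 1.0]]}
top {'fx': 490.4159750695468, 'fy': 490.4159750695468, 'cx': 324.5654845559919, 'cy': 197.4090036880076, 'pose': [[0.003, 0.994, -0.11, 0.294], [-1.0, 0.003, -0.003, -0.018], [-0.003, 0.11, 0.994, 1.281], [0.0, 0.0, 0.0, 1.0]]}
{'fx': 309.9959680683093, 'fy': 309.9959680683093, 'cx': 317.47939421498063, 'cy': 196.2853726418114, 'T_tool_cam': array([[ 9.99999963e-01, -2.71474024e-04,  1.77745465e-05,
         1.26232849e-04],
       [ 8.46658759e-05,  2.48453487e-01, -9.68643824e-01,
        -1.71518473e-01],
       [ 2.58545489e-04,  9.68643790e-01,  2.48453501e-01,
         7.01680180e-02],
       [ 0.00000000e+00,  0.00000000e+00,  0.00000000e+00,
         1.00000000e+00]])}
[[ 3.89222173e-01 -5.14817402e-04 -9.21143764e-01]
 [ 9.21143237e-01 -9.89690899e-04  3.89222504e-01]
 [-1.11202612e-03 -9.99999378e-01  8.90109252e-05]] 0.1
```

View pics/top0.png

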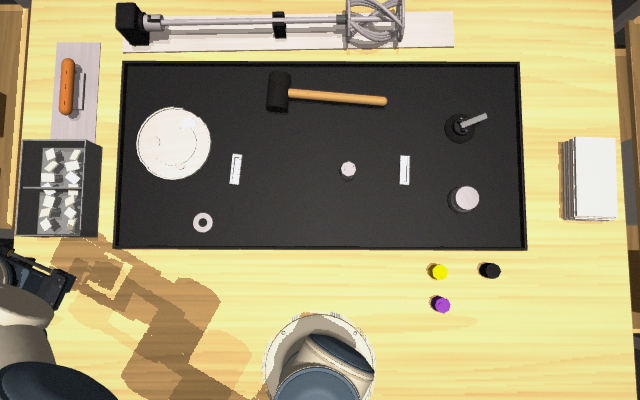

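View pics/scene0.png

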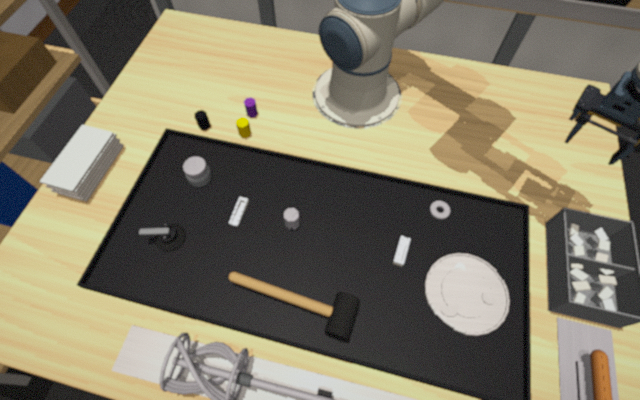

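The top view shows the steel sleeve at about (348,169) and the scene view shows it at (291,217). The yellow, black and purple look-alikes are off the tray. Next I locate it and survey tilted side grasps that can be flipped.

```bash
cat > h.py <<'E'
from bench import ctrl
import numpy as np, cv2
def pose(cam):
    if cam!="wrist": return ctrl.camera_params(cam)["pose"]
    T=np.eye(4);T[:3,:3]=ctrl.current_eef_rot();T[:3,3]=ctrl.current_tool_pos()
    return T@ctrl.camera_params("wrist")["T_tool_cam"]
def ray(cam,uv,P):
    p=ctrl.camera_params(cam)
    d=np.array([(uv[0]-p["cx"])/p["fx"],-(uv[1]-p["cy"])/p["fy"],-1.])
    P=np.array(P); return P[:3,3],P[:3,:3]@d
def onplane(cam,uv,z,P):
    o,d=ray(cam,uv,P); return o+d*(z-o[2])/d[2]
def R_tool(az,al,flip=False):
    """tool y at azimuth az, al deg below horizontal; z on top (flip: z on the under side)"""
    a,b=np.radians([az,al]); y=np.array([np.cos(a)*np.cos(b),np.sin(a)*np.cos(b),-np.sin(b)])
    x=np.array([np.sin(a),-np.cos(a),0]) ; z=np.cross(x,y)
    if (z[2]<0)!=flip: x,z=-x,-z
    return np.c_[x,y,z]
def G(p,R): return np.array(p)+0.019*R[:,1]   # TCP for a grasp point
E
python3 - <<'E'
from h import *
for n,c,r in (("top",(348,169),14),("scene",(291,217),16)):
    im=cv2.imread(f"pics/{n}0.png"); P=pose(n)
    x,y=c; g=cv2.cvtColor(im,6)[y-r:y+r,x-r:x+r]
    m=(g>90).astype(np.uint8); k,l,s,ce=cv2.connectedComponentsWithStats(m); i=1+s[1:,4].argmax()
    uv=ce[i]+[x-r,y-r]; m2=(g>150).astype(np.uint8); M=cv2.moments(m2,True)
    print(n,uv,s[i],'bright',M['m10']/M['m00']+x-r,M['m01']/M['m00']+y-r,M['m00'])
    for z in(.031,.058): print(z,onplane(n,uv,z,P).round(4),onplane(n,(M['m10']/M['m00']+x-r,M['m01']/M['m00']+y-r),z,P).round(4))
P=pose("top")
for nm,uv in dict(w1=(236,169),w2=(405,170),hand0=(386,100),hand1=(290,95),tin=(465,198)).items(): print(nm,onplane("top",uv,.02,P).round(3))
c=onplane("top",(348,169),.045,P); c[2]=.036
def ik(p,R):
    try: return ctrl.ik(p,R)
    except Exception as e: return None
print(c)
for al in(20,30,40):
    ok=[az for az in range(-180,180,15) if ik(G(c,R_tool(az,al)),R_tool(az,al)) is not None]
    print('grasp',al,ok)
    for f in ((.35,0,.3),(.5,0,.3),(.5,0,.45),(.6,0,.4)):
        print('  end',f,[az for az in range(-180,180,30) if ik(G(f,R_tool(az,-al,True)),R_tool(az,-al,True)) is not None])
E
```

```text
top [348.01630435 168.49456522] [  7   6  15  16 184] bright 348.0308641975309 168.48765432098764 162.0
0.031 [ 0.5077 -0.0737  0.031 ] [ 0.5077 -0.0738  0.031 ]
0.058 [ 0.5031 -0.0725  0.058 ] [ 0.5031 -0.0725  0.058 ]
scene [290.65384615 214.57211538] [  8   6  16  17 208] bright 290.64 214.24666666666667 150.0
0.031 [ 0.4911 -0.0765  0.031 ] [ 0.4902 -0.0768  0.031 ]
0.058 [ 0.5035 -0.0711  0.058 ] [ 0.5026 -0.0714  0.058 ]
w1 [0.507 0.218 0.02 ]
w2 [ 0.506 -0.222  0.02 ]
hand0 [ 0.693 -0.175  0.02 ]
hand1 [0.706 0.079 0.02 ]
tin [ 0.433 -0.376  0.02 ]
[ 0.50402523 -0.07304859  0.036     ]
grasp 20 [-180, -165, -150, -135, -120, -105, -90, -45, -30, -15, 0, 15, 30, 45, 60, 75, 90, 105, 120, 135, 150, 165]
  end (0.35, 0, 0.3) [-180, -150, -120, -90, 60, 90, 120, 150]
  end (0.5, 0, 0.3) [-150, -120, -30, 30, 60, 90, 120]
  end (0.5, 0, 0.45) [-30, 30, 60, 90, 120]
  end (0.6, 0, 0.4) [-30, 0, 30, 60, 90, 120]
grasp 30 [-180, -165, -150, -135, -120, -105, -90, -45, -30, -15, 0, 15, 30, 45, 60, 75, 90, 105, 120, 135, 150, 165]
  end (0.35, 0, 0.3) [-180, -150, -120, -90, -60, 60, 90, 120, 150]
  end (0.5, 0, 0.3) [-150, -30, 30, 60, 90, 120]
  end (0.5, 0, 0.45) [-30, 30, 60, 90, 120]
  end (0.6, 0, 0.4) [-150, -60, -30, 0, 30, 60, 90, 120]
grasp 40 [-180, -165, -150, -135, -120, -105, -90, -45, -30, -15, 0, 15, 30, 45, 60, 75, 90, 105, 120, 135, 150, 165]
  end (0.35, 0, 0.3) [-180, -150, -120, -90, -60, -30, 30, 60, 90, 120, 150]
  end (0.5, 0, 0.3) [30, 60, 90, 120]
  end (0.5, 0, 0.45) [-30, 30, 60, 90, 120]
  end (0.6, 0, 0.4) [-150, -60, -30, 0, 30, 60, 90, 120]
```

Run:
```python
from h import *
R=R_tool(-8,50); p=np.array([.503,-.072,.05])-R[:,1]*.10+[0,0,.03]
print(ctrl.ik(G(p,R),R))
ctrl.goto(G(p,R),R); np.save("P1.npy",pose("wrist"))
im=ctrl.read_camera("wrist"); cv2.imwrite("pics/w1.png",im)
print(ctrl.current_t(),ctrl.current_q().round(1) if hasattr(ctrl.current_q(),'round') else ctrl.current_q(),ctrl.current_tool_pos(),G(p,R))
```

```text
[-23.38380425  20.88635348 140.81818743 153.89200625  22.79847002
 -77.58954093]
2.5417 [-23.3  20.9 140.8 153.9  22.8 -77.6] [ 0.45203493 -0.06447672  0.14225056] [ 0.4514409  -0.06475384  0.1420496 ]
```

View pics/w1.png

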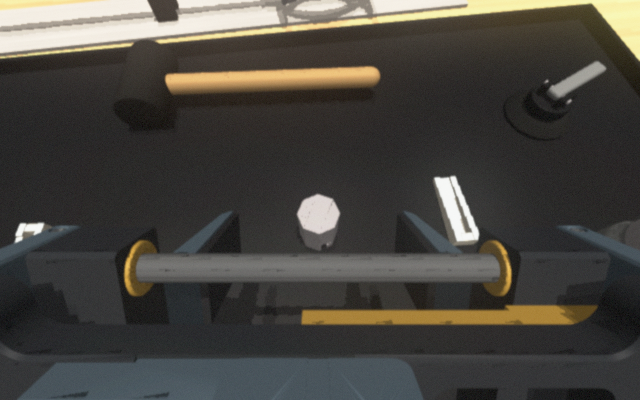

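The sleeve's top is at about (318,213), midway between the open fingers. Next I rectify its top face onto z=0.058 to get the direction of the flats.

Run:
```python
from h import *
P=np.load("P1.npy"); im=cv2.imread("pics/w1.png")
c0=np.array([.503,-.072]); S=8000; N=480
# homography: plane patch (N px, S px/m) -> image, through 4 image points cast on the plane
q=np.float32([[280,180],[360,180],[360,250],[280,250]])
w=np.float32([(onplane("wrist",u,.058,P)[:2]-c0)*S+N/2 for u in q])
H=cv2.getPerspectiveTransform(q,w); g=cv2.cvtColor(cv2.warpPerspective(im,H,(N,N),flags=cv2.INTER_CUBIC),6)
cv2.imwrite("pics/rect.png",g)
for th in (150,165,180,195):
    k,l,s,ce=cv2.connectedComponentsWithStats((g>th).astype(np.uint8)); i=1+s[1:,4].argmax()
    cs,_=cv2.findContours((l==i).astype(np.uint8),0,1); h=cv2.convexHull(max(cs,key=cv2.contourArea))[:,0,:].astype(float)
    (rc,rs,ra)=cv2.minAreaRect(h.astype(np.float32))
    e=np.roll(h,-1,0)-h; L=np.hypot(*e.T); a=np.arctan2(e[:,1],e[:,0])
    z=(L*np.exp(8j*a)).sum(); print(th,ce[i]/S-N/2/S+c0,'area mm2',s[i,4]/S**2*1e6,'rect mm',np.array(rs)/S*1e3,ra,'flat dir mod45',np.degrees(np.angle(z))/8,'strength',abs(z)/L.sum())
```

```text
150 [ 0.50293854 -0.07192052] area mm2 1087.4375 rect mm [36.36271667 36.53710175] 61.4486083984375 flat dir mod45 16.517595562207774 strength 0.7657549998921862
165 [ 0.50294029 -0.07191433] area mm2 1061.34375 rect mm [35.97335434 36.05810165] 61.50436782836914 flat dir mod45 16.38913764154102 strength 0.7918879423513462
180 [ 0.50292428 -0.07189005] area mm2 1030.890625 rect mm [35.57461548 35.55381393] 61.60697937011719 flat dir mod45 16.284742827074915 strength 0.7719769189030378
195 [ 0.50288061 -0.07182196] area mm2 989.0781249999999 rect mm [35.0759201  34.98613358] 61.3895378112793 flat dir mod45 16.34436233207517 strength 0.7183603533129173
```

View pics/rect.png

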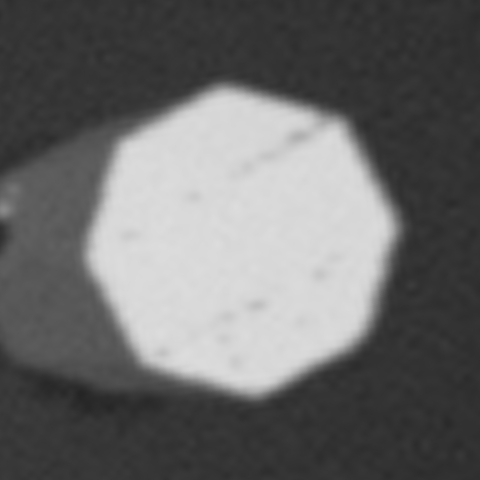

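Run:
```python
from h import *
c=[.503,-.072,.036]
np.set_printoptions(precision=0,suppress=True)
for az in(16.4,-28.6):
  for al in(25,30,35):
    R=R_tool(az,al); pre=np.array(c)-.1*R[:,1]
    print(az,al,'pre',ctrl.ik(G(pre,R),R),'grasp',ctrl.ik(G(c,R),R),'lift',ctrl.ik(G([.48,-.07,.3],R),R))
  R=None
for al in (25,30,35):
  for f in((.5,-.05,.35),(.55,0,.4),(.6,-.1,.4),(.6,.1,.5),(.65,-.1,.35)):
    for az in range(-60,91,15):
      R=R_tool(az,-al,True); q=ctrl.ik(G(f,R),R)
      if q is not None: print(al,f,az,q)
```

```text
16.4 25 pre [ -71.   79.  152.  111.   76. -142.] grasp [ -49.   73.  141.  123.   82. -121.] lift [-53.  15. 136.  94.  59. -57.]
16.4 30 pre [ -66.   69.  151.  115.   71. -132.] grasp [ -47.   67.  141.  127.   75. -116.] lift [-50.  10. 132.  88.  53. -46.]
16.4 35 pre [ -61.   57.  148.  117.   64. -118.] grasp [ -44.   61.  140.  129.   67. -109.] lift [-47.   7. 129.  79.  48. -33.]
-28.6 25 pre None grasp [  3.  77. 144. 209. 101. -70.] lift [   4.   14.  138.  226.   43. -112.]
-28.6 30 pre None grasp [  2.  70. 143. 206.  90. -74.] lift [   2.    9.  134.  236.   32. -125.]
-28.6 35 pre None grasp [ -0.  63. 142. 204.  78. -78.] lift None
25 (0.5, -0.05, 0.35) -45 [ 19.  59. 132. 249. 119. 101.]
25 (0.5, -0.05, 0.35) -30 [ 10.  69. 143. 238. 137. 120.]
25 (0.5, -0.05, 0.35) 15 [-46.  73. 146.  96. 127.  47.]
25 (0.5, -0.05, 0.35) 30 [-51.  61. 134.  91. 116.  73.]
25 (0.5, -0.05, 0.35) 45 [-51.  55. 123.  84. 115.  92.]
25 (0.5, -0.05, 0.35) 60 [-49.  54. 112.  78. 119. 106.]
25 (0.5, -0.05, 0.35) 75 [-45.  54. 101.  73. 125. 117.]
25 (0.5, -0.05, 0.35) 90 [-41.  56.  91.  
[... 7330 characters left out ...]
 107. 122. 135.]
35 (0.6, 0.1, 0.5) 90 [-22.  47.  88. 104. 128. 146.]
35 (0.65, -0.1, 0.35) -60 [  8.  59. 102. 238. 116.  70.]
35 (0.65, -0.1, 0.35) -45 [  4.  60. 111. 225. 119.  82.]
35 (0.65, -0.1, 0.35) -30 [ -3.  61. 118. 207. 124.  90.]
35 (0.65, -0.1, 0.35) -15 [-13.  62. 122. 182. 129.  90.]
35 (0.65, -0.1, 0.35) 0 [-24.  62. 122. 155. 128.  88.]
35 (0.65, -0.1, 0.35) 15 [-32.  61. 117. 134. 124.  92.]
35 (0.65, -0.1, 0.35) 30 [-37.  60. 109. 119. 120. 102.]
35 (0.65, -0.1, 0.35) 45 [-39.  59. 100. 109. 120. 114.]
35 (0.65, -0.1, 0.35) 60 [-39.  61.  89. 103. 124. 127.]
35 (0.65, -0.1, 0.35) 75 [-37.  63.  78.  99. 130. 140.]
35 (0.65, -0.1, 0.35) 90 [-34.  65.  67.  99. 137. 153.]
```

The rectified face is a clean octagon: area 1061–1087 mm² against an ideal 1074, 36 mm across flats, flats at 16.4° modulo 45. I go to the pre-grasp pose (azimuth 16.4°, 35° down) and check clearance.

Run:
```python
from h import *
c=np.array([.503,-.072,.036]); R=R_tool(16.4,35)
ctrl.goto(G(c-.1*R[:,1],R),R)
print(ctrl.current_t(),ctrl.current_contact_force(),ctrl.current_q())
np.save("P2.npy",pose("wrist")); a=ctrl.read_camera("scene"); b=ctrl.read_camera("wrist")
cv2.imwrite("pics/pre.png",np.vstack([a[:300],b[:300]]))
```

```text
3.5667 [ 1.07368419 -0.56973683  0.05946006] [ -61.22055423   57.02153948  148.42028198  116.87170182   63.66262134
 -117.92697352]
```

View pics/pre.png

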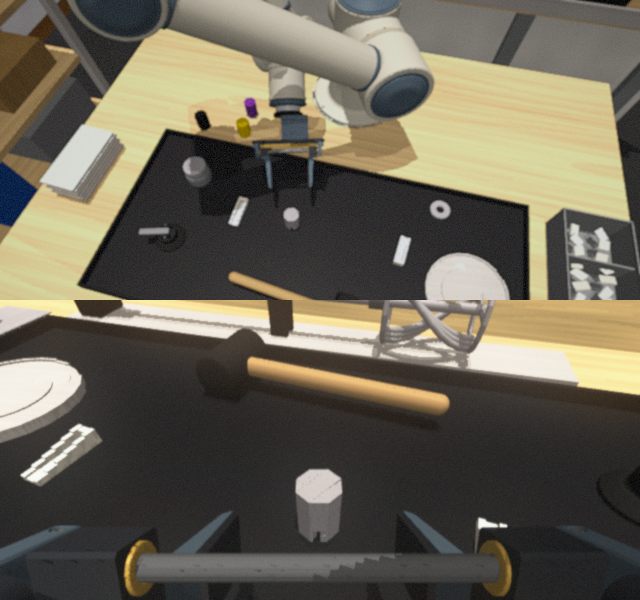

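The picture shows the arm clear of everything. The sleeve is centred between the fingers at (319,500) with a flat facing us and a rim notch at its foot. Now I advance, grip and lift.

Run:
```python
from h import *
c=np.array([.503,-.072,.036]); R=R_tool(16.4,35)
print('contact',ctrl.move_l(G(c,R),vel=.06,contact_N=8), ctrl.current_tool_pos()-G(c,R),ctrl.current_contact_force())
ctrl.command_gripper(0.0)
print('width mm',ctrl.current_grip_width()*91,ctrl.current_contact_force())
ctrl.move_l(G(c+[0,0,.10],R),vel=.08); ctrl.sleep(.3)
print(ctrl.current_t(),'width',ctrl.current_grip_width()*91,ctrl.current_contact_force())
a=ctrl.read_camera("scene"); b=ctrl.read_camera("wrist")
cv2.imwrite("pics/lift.png",np.vstack([a[:300],b[:300]]))
```

```text
contact False [-0.00014174 -0.00014553  0.00010057] [-0.11414635 -0.14823309 -0.69004577]
width mm 35.82895065527214 [-0.02672856 -0.54358276 -0.33283509]
8.0667 width 35.7036555573886 [-0.28221692  0.18338932 -2.90734192]
```

View pics/lift.png

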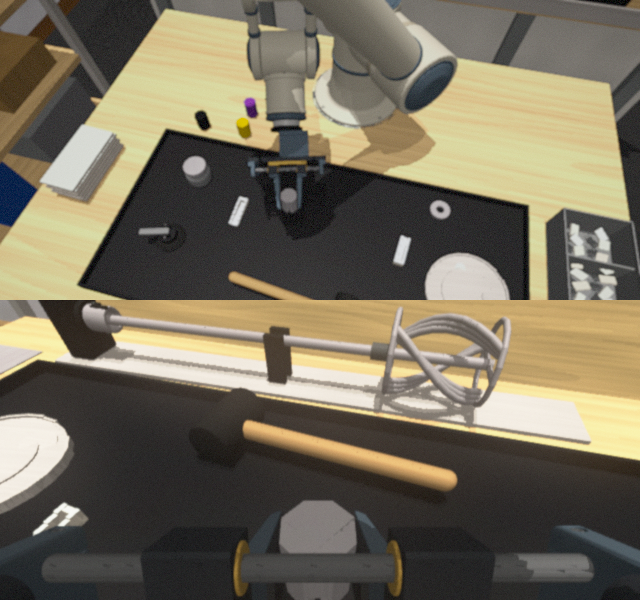

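The sleeve is held: the width is 35.7 mm and the force changed by about 3 N, which is its weight. In the pictures the sleeve sits between the pads at scene (290,197) and wrist (318,540). I raise it and turn it over.

Run:
```python
from h import *
R=R_tool(16.4,35); p=np.array([.503,-.072,.26])
ctrl.move_l(G(p,R),vel=.1); q0=np.array(ctrl.current_q())
f=[.6,.1,.5]; E=R_tool(30,-35,True); q1=np.array(ctrl.ik(G(f,E),E)); print(q0.round(),q1.round())
for s in np.linspace(0,1,5)[1:]:
    ctrl.movej(q0+s*(q1-q0)); print(s,ctrl.current_t(),np.round(ctrl.current_tool_pos(),3),ctrl.current_grip_width()*91,np.round(ctrl.current_contact_force(),1))
ctrl.sleep(.5)
Rn=np.array(ctrl.current_eef_rot()); m=R.T@[0,0,-1]; print('mouth dir if no slip',Rn@m, 'tcp',ctrl.current_tool_pos(), ctrl.current_dq())
a=ctrl.read_camera("scene"); t=ctrl.read_camera("top"); cv2.imwrite("pics/top_end.png",t); b=ctrl.read_camera("wrist")
cv2.imwrite("pics/sc_end.png",a);cv2.imwrite("pics/w_end.png",b)
P=np.linalg.inv(np.array(pose("top")));x=P@[*f,1];k=ctrl.camera_params("top");u,v=int(k["cx"]-k["fx"]*x[0]/x[2]),int(k["cy"]+k["fy"]*x[1]/x[2]);print(u,v)
r=50;cr=cv2.resize(t[max(0,v-r):v+r,u-r:u+r],(400,400),interpolation=2)
P=np.linalg.inv(np.array(pose("scene")));x=P@[*f,1];k=ctrl.camera_params("scene");u,v=int(k["cx"]-k["fx"]*x[0]/x[2]),int(k["cy"]+k["fy"]*x[1]/x[2]);print(u,v)
cr2=cv2.resize(a[max(0,v-r):v+r,u-r:u+r],(400,400),interpolation=2)
cv2.imwrite("pics/end.png",np.hstack([cr,cr2]))
```

```text
[-44.  15. 130.  90.  45. -45.] [-15.  41. 126. 140. 115. 100.]
0.25 10.2333 [0.573 0.028 0.313] 35.461843326993105 [-0.5 -0.1 -3.8]
0.5 10.9083 [0.607 0.086 0.391] 35.64545702402539 [-0.1 -0.5 -3.5]
0.75 11.5833 [0.62  0.109 0.462] 35.78999584699 [-0.1  0.3 -3.6]
1.0 12.2583 [0.614 0.108 0.511] 35.62373033193359 [ 0.3 -0.3 -3.2]
mouth dir if no slip [-1.95915406e-04  3.86135822e-04  9.99999906e-01] tcp [0.61348159 0.10773613 0.51095191] [ 0.24068645  0.11391777 -0.00856734  0.07089866 -0.00646104  0.14069107]
255 65
370 160
```

View pics/end.png

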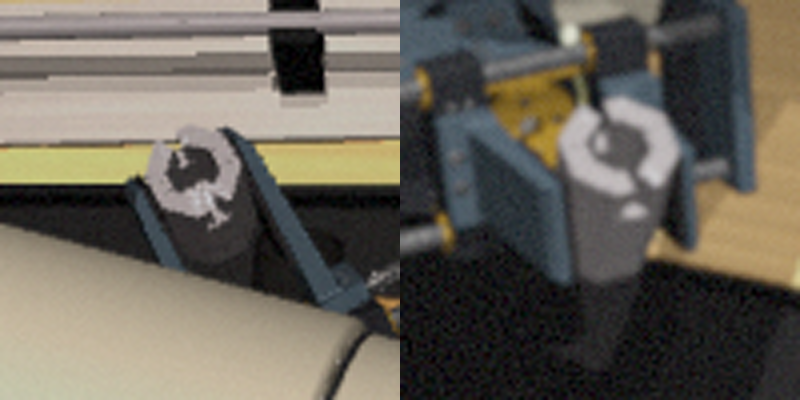

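View pics/top_end.png

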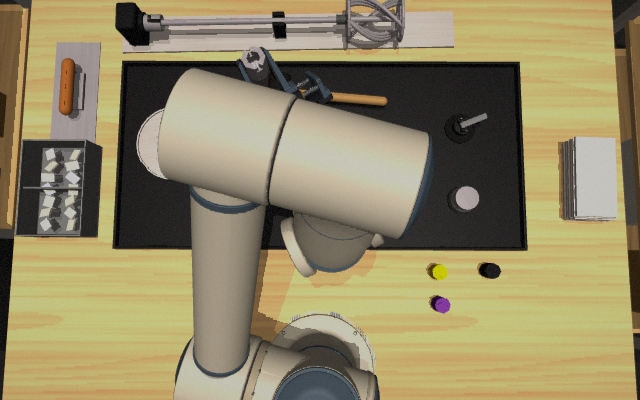

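View pics/w_end.png

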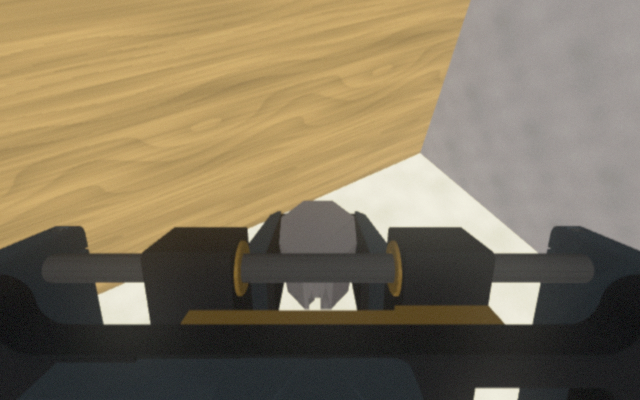

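Both crops show the mouth facing up, with its hole and both notches visible: top view (255,62), scene view (373,150). In the wrist view the sleeve's closed end fills the same columns (280–357) and top row (200) as right after the grasp, so it has not slipped. I do one last stillness check and hand in.

Run:
```python
from h import *
ctrl.sleep(1.); a=np.array(ctrl.current_tool_pos()); ctrl.sleep(.5); b=np.array(ctrl.current_tool_pos())
print(b-a,ctrl.current_grip_width()*91,ctrl.current_contact_force(),ctrl.current_t())
def d(x,y): return int((np.abs(x.astype(int)-y).max(2)>60).sum())
s0=cv2.imread("pics/scene0.png"); s1=ctrl.read_camera("scene")
for n,(u,v) in dict(tin=(196,170),cup=(160,238),wedge2=(238,211),wedge1=(402,250),ring=(440,209),lid=(467,292),mallet=(300,300)).items():
    print(n,d(s0[v-20:v+20,u-25:u+25],s1[v-20:v+20,u-25:u+25]))
ctrl.sign_off()
```

```text
[-1.40998874e-05  2.98891369e-05  1.98472326e-05] 35.66490078796919 [ 0.10470078 -0.45865688 -3.60339789] 14.4083
tin 0
cup 0
wedge2 0
wedge1 121
ring 0
lid 0
mallet 0
the job is handed in; nothing more can be done
```

Run:
```python
import cv2,numpy as np
for n in("scene0","sc_end"):
    g=cv2.imread(f"pics/{n}.png",0)[225:275,380:425]
    for th in(60,80,110): 
        y,x=np.where(g>th); print(n,th,len(x),x.min(initial=99),x.max(initial=0),y.min(initial=99),y.max(initial=0),int(g.max()))
```

```text
scene0 60 415 12 31 9 41 222
scene0 80 382 13 31 10 41 222
scene0 110 344 13 30 10 40 222
sc_end 60 398 12 31 10 41 221
sc_end 80 365 13 30 10 41 221
sc_end 110 321 13 30 11 40 221
```

The sleeve is turned over and held in the gripper with its hole facing up, about 0.5 m above the tray. I handed the job in at 14.4 s.

I gripped it across two opposite flats from 35° above horizontal, lifted it, and rolled the wrist over so the tool points 35° upward.

**Last checks:**
- **Grip:** the fingers are 35.7 mm apart, which fits the 36 mm flats, and the force change of about 3.5 N fits the sleeve's weight.
- **Hole:** the scene and top pictures both show the hole and both notches facing up. The wrist view shows no slip since the grasp, so the axis works out to within 1° of vertical.
- **Stillness:** the tool moved less than 0.05 mm in half a second.
- **Other things on the tray:** six of the seven show no change in the scene picture. Wedge1 differed in 121 pixels just before I handed in. A check afterwards on a picture from 2 s earlier found its outline in the same place to within 1 pixel, so I put the difference down to a shadow.

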